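Set the seed doser and close its hopper

TASK

First set the seed doser's dial to 6, that is six clicks clockwise from its stop (it may already stand one or two clicks on). Then take the hopper lid out of its stand and lay it down flat on the bench, handle up, and let go, so that you can take it again by its handle and set it down fully home on the hopper, flat between the four corner guides. Leave the dial at 6 and do not shift the pot, the jar or the brush.

Things in the scene. Friction and masses are not known exactly. Their poses are not given: they have to be found in the camera images.
- dial (a joint): Dose dial of the seed doser, rad: 0 at the stop, growing clockwise seen from above. 10 sprung detents (0 to 9) 24 deg = 0.419 rad apart, so position 6 reads 2.513; starts near 0, 1 or 2. About 0.1 N m lifts it over a click; let go, it snaps to the nearest and stays. Its pointer end (white line, nose) points to the doser's -x at 0; steel pips mark the positions, the long one is the stop
- dial_grip (a point): On the dial's vertical axis at the height to grip, 109 mm above the bench. The dial is a black disc 66 mm across carrying an upright finger bar 60 mm long (this point's x, turning with the dial; pointer end at -x), 16 mm wide, its top 123 mm, the disc's top 78 mm above the bench
- doser: Seed doser, fixed grey housing 200 (x) x 340 (y) mm, flat deck 65 mm above the bench, hopper on its left part, dial on its right; origin under its centre at bench height, x away from the robot, y left at yaw 0
- hopper_mouth (a point): Centre of the steel hopper's open mouth at its rim, 120 mm above the bench; axes as the doser's, z up. Hopper outside 104 (x) x 134 (y) mm; the dial's axis is 180 mm to -y. Four corner guides rise 10 mm above the rim round the lid's place, 5 mm play each side. The lid belongs here with its centre 4 mm above this point, long side along y, either way round
- lid_center (a point): Centre of the plate of the loose hopper lid: grey plastic, about 160 g, 110 (x) x 140 (y) x 8 (z) mm, z out of the handle side. It starts on a long edge in the stand, z level and pointing along the stand's x (away from the robot), leaning up to 0.15 rad; its upper long edge, 116 mm above the bench, is free to be pinched from above
- lid_handle (a point): Middle of the lid's handle bar, 32 mm along z from the plate's centre. The bar is 90 mm long (along the lid's y), 14 x 14 mm in section, on two 12 mm square feet 39 mm either side of the middle
- stand: Fixed aluminium lid stand: base 70 (x) x 170 (y) x 6 mm, a slot along y 11 mm wide and 151 mm long between cheeks 30 mm high, top 36 mm above the bench. Origin under its centre at bench height, x away from the robot at yaw 0. The bench is free for 200 mm on its near (-x) side
- pot: Black plastic plant pot, 90 mm across, 80 mm high, loose, a bystander; origin under its centre
- jar: White closed jar, 68 mm across, 110 mm high, loose, a bystander; origin under its centre
- brush: Brush lying on the bench, loose, a bystander; lies along its x axis; origin under its centre
Not all that is in view belongs to the job. Of the things like the part that bears lid_center, leave any that is green or yellow; of the rest the smaller one is meant.

How it is judged (in metres and radians):
On the way, in this order (a step that is already met when the one before it is completed fails the run):
1. the dial rests at position 6, the lid still in its stand (value of joint dial between 2.373 and 2.653 rad and velocity of joint dial between -0.2 and 0.2 rad/s and horizontal distance between lid_center and stand below 0.03 m), for 0.3 s.
2. the lid lies flat on the bench, handle up, let go (height (world z) of lid_center below 0.009 m and angle between lid_center's own z axis and vertical below 0.06 rad and contact force between the fingers and lid below 0.1 N), for 0.2 s.
At the end, for the whole second after the job is handed in: The dial stands at position 6 (2.513 rad, within 0.14); the lid lies at rest on the hopper's rim between the corner guides, handle up: centre within 11 mm of the mouth's centre, 4 mm (within 3) above the rim, tilted under 0.05 rad, turned under 0.2 rad (value of joint dial between 2.373 and 2.653 rad and horizontal distance between lid_center and hopper_mouth below 0.011 m and z of lid_center in the frame of hopper_mouth between 0.001 and 0.007 m and angle between lid_center's own z axis and vertical below 0.05 rad and angle between the x axis of lid_center and the x axis of hopper_mouth, either way round below 0.2 rad and linear speed of lid below 0.01 m/s); the robot touches nothing.
It fails at once if the pot, jar or brush is shifted by more than 30 mm (distance of any of pot, jar, brush from where it was at the start of the episode above 0.03 m).
It also fails if it takes over 72 s, if anything falls off the work surface, if the arm or the gripper's body presses on something with over 40 N, if the wrist force passes 120 N, or if a joint passes its speed limit or range.

ROBOT

A 6-joint arm with a two-finger parallel gripper is mounted at the origin on the work surface. World frame = base frame: x ahead of the robot, y to its left, z up, the work surface at z = 0. Lengths are in mm, angles in rad, forces in N, time in s.
With the tool pointing down it reaches from about 350 to 775 mm from the base axis. Payload 7.3 kg.
Tool frame: the origin (TCP) lies at the very end of the fingers, on their centre line; the grasp point (between the pads) lies 19 mm behind it; z points along the fingers, y is the line along which they close (so a half turn about z gives the same grasp; the last joint's range is limited). The gripper opens to 92 mm and grips with 3 to 60 N. Pads are 19 mm wide; open, the fingers measure 130 mm over their backs; the gripper's body (75 mm by 190 mm) begins 47 mm behind the grasp point.
Start: joints at [-1.465, 0.342, 1.524, -0, 1.275, -0.146], TCP at [130.824, -508.458, 226.741] pointing down, gripper open.
Joint ranges: [-2.53, 2.53], [-0.77, 2.02], [0.04, 2.7], [-1, 4.14], [0.28, 2.66], [-3.11, 3.11]. Speed limits (rad/s): [2.57, 2.57, 3.14, 3.14, 3.14, 3.14].

INTERFACE

Orientations are given as [roll, pitch, yaw] about the fixed x, y, z axes, in that order (R = Rz(yaw) Ry(pitch) Rx(roll)).
In Python, from plant import bot gives the robot as it stands.
- The arm moves only by the tool send_rows, never from a script. Its argument "rows" is a list of rows, each an object of numbers: "x", "y", "z": the shift along the tool's x, y, z in units of 0.2 m (1.0 is 0.2 m); "ax", "ay", "az": the turn, a rotation vector about the tool's x, y, z in units of 60 degrees (1.0 is 60 degrees); "jaw": the opening, from -1 (shut) to 1 (fully open), so that 0 is half open. In form: [{"x": .., "y": .., "z": .., "ax": .., "ay": .., "az": .., "jaw": ..}, ...]. A call has exactly 10 rows; each row is the pose to reach, as a shift and turn from the pose commanded when the call began, along the tool's axes at that moment; what a row does not reach only later rows make up. A row lasts 1/8 s, in which the tool goes at most 62.5 mm and 10.7 degrees, less where a joint would pass 70% of its speed; a pose out of reach is approached as far as the arm can. A call with a number of a shift or a turn outside -1 to 1 is refused whole. A call with a gripper value outside its range is refused whole. The fingers move at their own pace and stop on an object; the grip force is fixed at half the most. Time passes only in rows, so rows that repeat a pose let the fingers close, or fill a call up. It gives the time, the measured TCP pose, the force, the opening and the grip force at its end, in the units of the state.
- bot.get_obs(): the state, without advancing time (a new reading comes with each control period).
- bot.capture(name): name is "scene" or "top"; returns (picture, depth): 420x560x3 uint8, red, green, blue; 420x560 float32, mm along the optical axis (not along the pixel's ray), 0 where there is no reading.
- bot.camera_model(name): a dict with "vertical_fov" (degrees; the focal length in pixels is half the picture's height over the tangent of half this angle, whatever the lens; pixels are square), "cx", "cy" (the principal point, pixels), "R" (3x3) and "t" (3): a world point X has camera coordinates R X + t. Camera axes: x right, y down, z forward; pixel columns grow to the right and rows downward; lengths in mm; the calibration is good to about 2 mm. A picture is of the moment at which its call begins. camera_model takes no time and is no camera call.
- bot.close_job(): hands the job in; it is judged then, once.
The state is a dict: "time": time; "joint_positions": joint angles; "dq": joint speeds; "tau": joint torques, N m; "tool_pos": TCP position; "tcp_rot": TCP orientation; "contact_force": force on the tool from outside, world axes, zero at the start; "moment": the same for the moment, N m; "grip_width": finger opening in mm; "finger_force": force on a finger pad.
Only numpy, scipy, OpenCV 4.12 (cv2) and the standard library are available. Lean on these libraries where they do the work, as an engineer would, in place of code of your own. Each camera call takes 0.05 s, during which the arm holds its last target. There are 200 camera calls.

## Working session

There is one attempt and no reset: what is moved stays moved. The work goes in short steps, Python scripts to look and compute and a tool call to move; the robot and the scene stay as the last step left them, time stands still between calls to the robot, and variables do not carry over. Pictures are saved under pics/ and viewed, at most 13 in all, crops included, and the job is handed in when it is done.

Besides the shell and the picture viewer there is one more tool, called after "Call:" as name(argument=value, ...), one argument or row to a line, values as JSON. send_rows: Moves the arm, as the interface text tells. Its arguments: {"type":"object","properties":{"rows":{"type":"array","items":{"type":"object","properties":{"x":{"type":"number","minimum":-1,"maximum":1},"y":{"type":"number","minimum":-1,"maximum":1},"z":{"type":"number","minimum":-1,"maximum":1},"ax":{"type":"number","minimum":-1,"maximum":1},"ay":{"type":"number","minimum":-1,"maximum":1},"az":{"type":"number","minimum":-1,"maximum":1},"jaw":{"type":"number"}}}}},"required":["rows"]}

```bash
mkdir -p pics; cat > h.py <<'E'
import numpy as np, cv2
from plant import bot
def cap(n):
    p,d=bot.capture(n); np.savez('pics/%s.npz'%n,p=p,d=d); return p,d
def P(n,u,v,z=None,d=None):
    m=bot.camera_model(n); f=210/np.tan(np.radians(m['vertical_fov'])/2)
    R=np.array(m['R']);t=np.array(m['t'])
    r=R.T@np.array([(u-m['cx'])/f,(v-m['cy'])/f,1]); o=-R.T@t
    if z is not None: return o+r*(z-o[2])/r[2]
    return o+r*d[int(round(v)),int(round(u))]
def cloud(n,d):
    m=bot.camera_model(n); f=210/np.tan(np.radians(m['vertical_fov'])/2)
    R=np.array(m['R']);t=np.array(m['t'])
    v,u=np.mgrid[:420,:560]
    c=np.stack([(u-m['cx'])/f*d,(v-m['cy'])/f*d,d],-1)
    return (c-t)@R
def save(n,img,k=1):
    cv2.imwrite('pics/'+n,cv2.resize(img[:,:,::-1],None,fx=k,fy=k,interpolation=cv2.INTER_CUBIC))
E
python3 - <<'E'
from h import *
for n in('scene','top'):
    p,d=cap(n); save(n+'0.png',p,1.4); m=bot.camera_model(n); print(n,m)
print(bot.get_obs())
E
```

```text
scene {'vertical_fov': 43.78666947114749, 'cx': 276.6700538406099, 'cy': 211.48123873826444, 'R': array([[-0.54613052,  0.83758773, -0.01372028],
       [ 0.45285645,  0.28141684, -0.84600567],
       [-0.70474285, -0.46824283, -0.53299734]]), 't': array([ 370.97735169, -128.37651232, 1976.48971862])}
top {'vertical_fov': 49.89061564846717, 'cx': 274.8593119825061, 'cy': 207.46202965886764, 'R': array([[-0.00529082, -0.99997834, -0.00391492],
       [-0.99116643,  0.00576293, -0.13249866],
       [ 0.13251835,  0.00317932, -0.99117545]]), 't': array([ -85.41799987,  557.26103816, 1458.47311087])}
{'time': 0.1, 'joint_positions': array([-1.46501638e+00,  3.42662237e-01,  1.52490597e+00, -2.47307227e-05,
        1.27538936e+00, -1.45936811e-01]), 'dq': array([-6.67486533e-04, -2.86129975e-03, -2.64420189e-04,  3.82872132e-05,
       -2.29234915e-05, -1.88264231e-03]), 'tau': array([ 1.43660036e-03, -4.32005811e+01, -2.44693959e+01,  7.19862012e-02,
        5.25501603e-02, -5.29328952e-05]), 'tool_pos': array([ 130.76871497, -508.08767088,  226.11510278]), 'tcp_rot': array([-3.14023881e+00, -1.75086191e-04,  2.51723851e-01]), 'contact_force': array([ 0.05669316, -0.11035041,  0.72805526]), 'moment': array([-0.03686405, -0.03564375,  0.02779033]), 'finger_force': 0.0, 'grip_width': 91.85944813567924}
```

View pics/scene0.png

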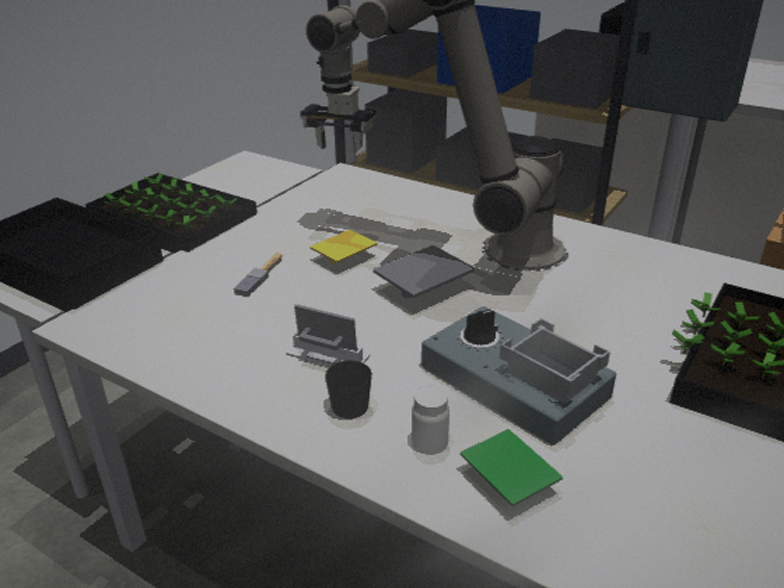

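View pics/top0.png

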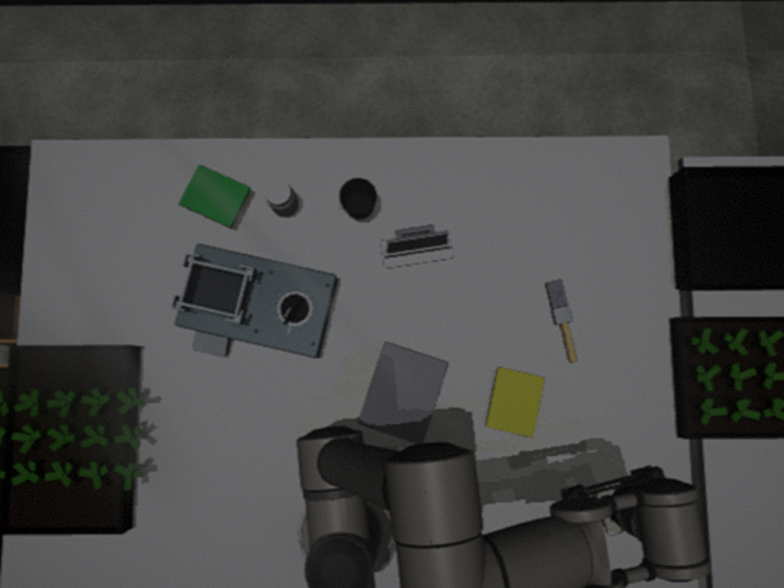

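The candidates for the lid are these four, in scene-view pixels:
- Green plate at (511,466).
- Yellow plate at (343,246).
- Larger grey plate lying flat at (423,272).
- Smaller grey plate standing in the slot with a handle at (325,330), top view (416,243).

Green and yellow are excluded. Of the two grey ones the smaller is the one in the stand, so I'll confirm it in an enlarged crop and measure.

```bash
python3 - <<'E'
from h import *
s=np.load('pics/scene.npz');t=np.load('pics/top.npz')
a=cv2.resize(s['p'][205:275,195:275],(400,350),interpolation=cv2.INTER_CUBIC)
b=cv2.resize(t['p'][150:200,262:332],(400,286),interpolation=cv2.INTER_CUBIC)
c=cv2.resize(t['p'][165:265,120:250],(390,300),interpolation=cv2.INTER_CUBIC)
e=cv2.resize(s['p'][210:260,320:370],(390,390//1),interpolation=cv2.INTER_CUBIC)[:290]
o=np.zeros((600,800,3),np.uint8);o[:350,:400]=a;o[:300,405:795]=c;o[310:596,405:795]=0;o[310:600,405:795]=e;o[352:600,:400]=b[:248]
o=np.clip(o.astype(float)*1.5,0,255).astype(np.uint8)
save('crop.png',o)
C=cloud('top',t['d'])
def rect(mask,nm):
    q=C[mask][:,:2].astype(np.float32); r=cv2.minAreaRect(q); print(nm,len(q),r, C[mask][:,2].mean()); print(cv2.boxPoints(r).round(0).tolist())
V,U=np.mgrid[:420,:560]
z=C[...,2]
w=(U>110)&(U<250)&(V>160)&(V<265)
rect(w&(z>58)&(z<72),'deck'); rect(w&(z>114)&(z<135)&(U<185),'hop');rect(w&(z>114)&(U>190),'bar')
w=(U>262)&(U<332)&(V>150)&(V<200)
rect(w&(z>105),'lidtop');rect(w&(z>30)&(z<42),'cheeks')
rect((z>3)&(z<30)&(U>250)&(U<325)&(V>240)&(V<310),'big')
D=cloud('scene',s['d']);zz=D[...,2];V,U=np.mgrid[:420,:560]
m=(U>195)&(U<275)&(V>205)&(V<275)
for lo in range(20,125,10):
    k=m&(zz>lo)&(zz<lo+10); print(lo,k.sum(),D[k].mean(0).round(0),D[k].min(0).round(0),D[k].max(0).round(0))
for n,A in(('bar',D),):
    k=(zz>105)&(zz<130)&(U>320)&(U<370)&(V>205)&(V<250); print(k.sum(),cv2.minAreaRect(A[k][:,:2].astype(np.float32)))
E
```

```text
deck 5048 ((534.1978149414062, 213.6066131591797), (339.5905456542969, 199.65078735351562), 76.80728912353516) 65.18880608799131
[[398.0, 71.0], [593.0, 26.0], [670.0, 356.0], [476.0, 402.0]]
hop 515 ((554.395751953125, 297.3536682128906), (162.85183715820312, 128.873046875), 76.77643585205078) 121.75866490407893
[[473.0, 233.0], [598.0, 203.0], [636.0, 362.0], [510.0, 391.0]]
bar 120 ((428.8790283203125, 28.21479034423828), (274.7173767089844, 57.524417877197266), 48.12715530395508) 320.16176815617
[[316.0, -55.0], [359.0, -93.0], [542.0, 111.0], [499.0, 150.0]]
lidtop 153 ((542.95849609375, -107.75689697265625), (119.21468353271484, 350.0892639160156), 66.69987487792969) 215.6028460812501
[[359.0, -93.0], [680.0, -232.0], [727.0, -122.0], [406.0, 16.0]]
cheeks 132 ((661.1170043945312, -163.80239868164062), (19.06337547302246, 157.21446228027344), 8.448647499084473) 35.80157557623324
[[640.0, -87.0], [663.0, -243.0], [682.0, -240.0], [659.0, -85.0]]
big 370 ((335.993896484375, -129.690185546875), (244.31048583984375, 223.19644165039062), 89.79950714111328) 4.726828411886165
[[224.0,
[... 177 characters left out ...]
40.]
40 121 [719. -82.  45.] [ 655. -229.   40.] [785.  -8.  50.]
50 229 [ 709. -113.   55.] [ 652. -230.   50.] [790.  -4.  60.]
60 357 [ 705. -126.   65.] [ 659. -231.   60.] [813.  17.  70.]
70 245 [722. -93.  75.] [ 656. -231.   70.] [818.  19.  80.]
80 143 [ 692. -132.   84.] [ 654. -230.   80.] [811.  21.  90.]
90 123 [ 672. -157.   95.] [ 655. -229.   90.] [687. -93. 100.]
100 107 [ 674. -163.  105.] [ 659. -233.  100.] [687. -92. 110.]
110 131 [ 672. -159.  114.] [ 658. -229.  110.] [688. -91. 120.]<stdin>:23: RuntimeWarning: Mean of empty slice.
  ret = um.true_divide(
Traceback (most recent call last):
ValueError: zero-size array to reduction operation minimum which has no identity
```

View pics/crop.png

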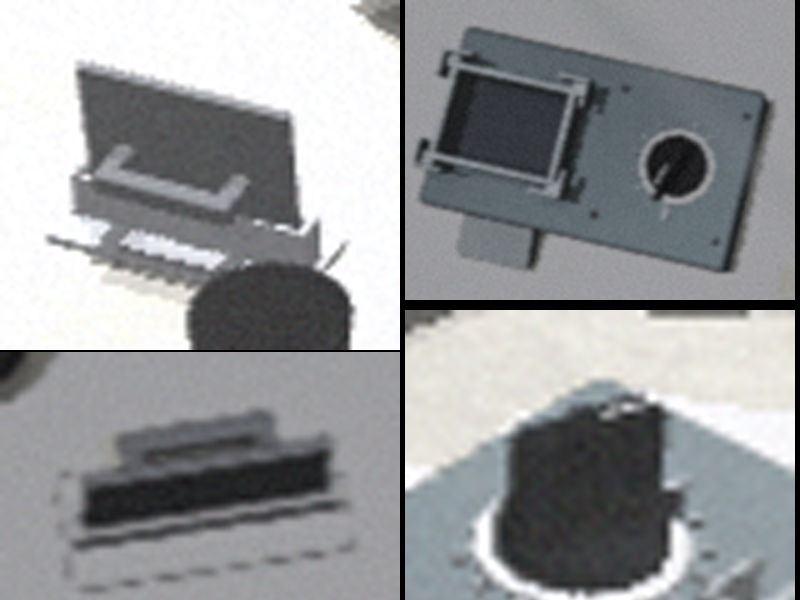

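Crop: the grey plate with a handle, about 140 mm long, stands in the slot with its handle on the far side (crop 1 at (170,180)), so it is the lid meant. The dial's nose (crop (657,197)) is about one click clockwise of the long stop pip (664,212). Next I'll refine the measurements.

```bash
python3 - <<'E'
from h import *
s=np.load('pics/scene.npz');t=np.load('pics/top.npz')
C=cloud('top',t['d']);D=cloud('scene',s['d']);V,U=np.mgrid[:420,:560]
def ln(q,nm):
    c=q[:,:2].mean(0);u,S,v=np.linalg.svd(q[:,:2]-c,full_matrices=False);v=v[0]*np.sign(v[0][1])
    print(nm,len(q),'mean',q.mean(0).round(1),'dir deg',np.degrees(np.arctan2(v[1],v[0])).round(1),'ext',np.percentile((q[:,:2]-c)@v,[0,100]).round(0))
for nm,A,w in(('top',C,(U>262)&(U<332)&(V>150)&(V<200)),('scene',D,(U>195)&(U<275)&(V>205)&(V<275))):
    z=A[...,2]; x=A[...,0]; y=A[...,1]
    k0=w&(np.abs(x-670)<45)&(np.abs(y+160)<100)&~((x>690)&(y>-100))
    for lo,hi in((109,122),(90,108),(70,90),(50,70),(40,50),(31,41)): 
        k=k0&(z>lo)&(z<hi); 
        if k.sum()>3: ln(A[k],f'{nm} lid {lo}')
ln(C[(C[...,2]>100)&(C[...,2]<130)&(np.hypot(C[...,0]-513,C[...,1]-122)<45)],'bar top')
ln(D[(D[...,2]>113)&(D[...,2]<130)&(np.hypot(D[...,0]-513,D[...,1]-122)<45)],'bar scene')
ln(D[(D[...,2]>95)&(D[...,2]<130)&(np.hypot(D[...,0]-513,D[...,1]-122)<45)],'bar scene')
# hopper in doser axes
a=np.radians(-13.2);X=np.array([np.cos(a),np.sin(a)]);Y=np.array([-np.sin(a),np.cos(a)])
for nm,A in(('top',C),('scene',D)):
    q=A[(np.hypot(A[...,0]-554,A[...,1]-297)<110)&(A[...,2]>114)&(A[...,2]<124)][:,:2]-[534.2,213.6]
    print(nm,len(q),np.percentile(q@X,[1,99]).round(1),np.percentile(q@Y,[1,99]).round(1))
print('pip',P('top',120+259/3,165+212/3,66),'ctr',P('top',120+271/3,165+166/3,78),'nose',P('top',120+252/3,165+197/3,90),P('top',120+258/3,165+177/3,123))
# ortho images
m=bot.camera_model('top');f=210/np.tan(np.radians(m['vertical_fov'])/2)
def ortho(n,img,c,h,z,N=390):
    m=bot.camera_model(n);f=210/np.tan(np.radians(m['vertical_fov'])/2)
    g=np.linspace(-h,h,N);xx,yy=c[0]-g[:,None]+0*g,c[1]-g[None,:]+0*g[:,None]
    W=np.stack([xx,yy,0*xx+z],-1)@np.array(m['R']).T+m['t']
    return cv2.remap(img,(W[...,0]/W[...,2]*f+m['cx']).astype(np.float32),(W[...,1]/W[...,2]*f+m['cy']).astype(np.float32),cv2.INTER_CUBIC)
o=np.zeros((390,785,3),np.uint8);o[:,:390]=ortho('top',t['p'],(513,122),60,123);o[:,395:]=ortho('scene',s['p'],(513,122),60,123)
save('dial.png',np.clip(o*1.5,0,255).astype(np.uint8))
E
```

```text
top lid 109 123 mean [ 668.3 -161.4  115.4] dir deg 98.8 ext [-69.  69.]
top lid 90 66 mean [ 664.8 -163.3   98.9] dir deg 98.5 ext [-68.  71.]
top lid 70 81 mean [ 666.5 -158.    78.6] dir deg 98.1 ext [-72.  66.]
top lid 50 193 mean [ 685.5 -160.6   63.4] dir deg 98.1 ext [-68.  71.]
top lid 40 45 mean [ 660.1 -159.9   44.1] dir deg 98.4 ext [-76.  74.]
top lid 31 124 mean [ 657.3 -161.4   35.7] dir deg 98.2 ext [-82.  76.]
scene lid 109 141 mean [ 672.5 -158.9  113.7] dir deg 98.8 ext [-74.  68.]
scene lid 90 207 mean [ 672.9 -159.7   98.4] dir deg 99.3 ext [-74.  68.]
scene lid 70 221 mean [ 672.4 -159.1   79.7] dir deg 98.6 ext [-72.  68.]
scene lid 50 401 mean [ 685.1 -156.6   61.6] dir deg 99.8 ext [-73.  67.]
scene lid 40 47 mean [ 666.5 -141.    45.8] dir deg 98.3 ext [-89.  48.]
scene lid 31 80 mean [ 665.2 -129.    35.2] dir deg 98.7 ext [-115.   46.]
bar top 114 mean [511.6 120.5 120.9] dir deg 149.5 ext [-30.  29.]
bar scene 107 mean [518.8 121.9 120.2] dir deg 146.7 ext [-29.  30.]
bar scene 213 mean [520.1 122.7 112.3] dir deg 146.1 ext [-29.  33.]
top 366 [-63.7  60.5] [  6.1 162. ]
scene 602 [-61.7  67.6] [  8.  164.7]
pip [462.48303118 132.68925269  66.        ] ctr [510.80536786 118.70612004  78.        ] nose [476.68775121 136.60265955  90.        ] [494.68035796 125.39988287 123.        ]
```

View pics/dial.png

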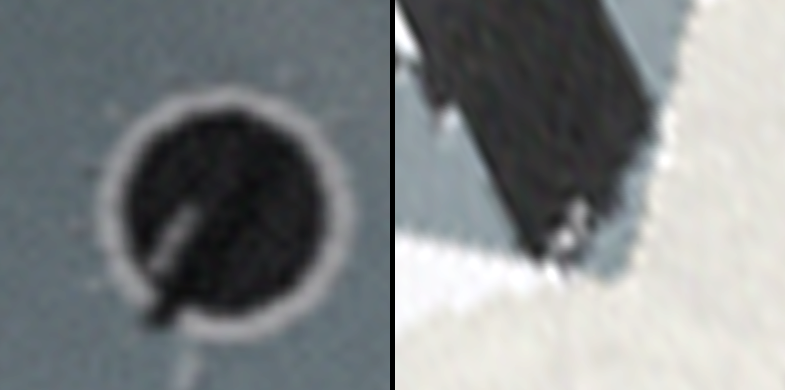

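```bash
cat >> h.py <<'E'
from scipy.spatial.transform import Rotation as Ro
def go(x,y,z,yaw,tilt=0):
    "yaw deg of tool x; tilt deg about tool x (applied in tool frame)"
    o=bot.get_obs();R=Ro.from_euler('xyz',o['tcp_rot']);T=Ro.from_euler('z',yaw,degrees=True)*Ro.from_euler('x',180+tilt,degrees=True)
    d=R.inv().apply(np.array([x,y,z])-o['tool_pos'])/200;r=(R.inv()*T).as_rotvec(degrees=True)/60
    print('t',round(o['time'],2),'pos',o['tool_pos'].round(1),'rpy',np.degrees(o['tcp_rot']).round(1),'q',o['joint_positions'].round(2),'F',o['contact_force'].round(1),'w',round(o['grip_width'],1),round(o['finger_force'],1))
    print('shift',d.round(3),'turn',r.round(3))
E
python3 -c "
from h import *
go(290,-330,230,60);go(400,-200,230,60)"
```

```text
t 0.1 pos [ 130.8 -508.1  226.1] rpy [-179.9   -0.    14.4] q [-1.47  0.34  1.52 -0.    1.28 -0.15] F [ 0.1 -0.1  0.7] w 91.9 0.0
shift [ 0.993 -0.664 -0.018] turn [-0.001 -0.001 -0.76 ]
t 0.1 pos [ 130.8 -508.1  226.1] rpy [-179.9   -0.    14.4] q [-1.47  0.34  1.52 -0.    1.28 -0.15] F [ 0.1 -0.1  0.7] w 91.9 0.0
shift [ 1.687 -1.157 -0.018] turn [-0.001 -0.001 -0.76 ]
```

Call:
send_rows(
  rows=[
    {"x": 0.25, "y": -0.16, "z": 0, "az": -0.17, "jaw": 1},
    {"x": 0.5, "y": -0.33, "z": 0, "az": -0.34, "jaw": 1},
    {"x": 0.75, "y": -0.5, "z": 0, "az": -0.5, "jaw": 1},
    {"x": 0.99, "y": -0.66, "z": 0, "az": -0.66, "jaw": 1},
    {"x": 0.99, "y": -0.8, "z": 0, "az": -0.8, "jaw": 1},
    {"x": 0.99, "y": -0.99, "z": 0, "az": -0.95, "jaw": 1},
    {"x": 0.99, "y": -0.99, "z": 0, "az": -0.95, "jaw": 1},
    {"x": 0.99, "y": -0.99, "z": 0, "az": -0.95, "jaw": 1},
    {"x": 0.99, "y": -0.99, "z": 0, "az": -0.95, "jaw": 1},
    {"x": 0.99, "y": -0.99, "z": 0, "az": -0.95, "jaw": 1},
  ],
)

```text
schema error: expected keys x, y, z, ax, ay, az, jaw
```

```bash
python3 -c "
from h import *
go(430,-100,200,120);go(512,121,180,147)"
```

```text
t 0.1 pos [ 130.8 -508.1  226.1] rpy [-179.9   -0.    14.4] q [-1.47  0.34  1.52 -0.    1.28 -0.15] F [ 0.1 -0.1  0.7] w 91.9 0.0
shift [ 1.957 -1.603  0.133] turn [-1.00e-03 -1.00e-03 -1.76e+00]
t 0.1 pos [ 130.8 -508.1  226.1] rpy [-179.9   -0.    14.4] q [-1.47  0.34  1.52 -0.    1.28 -0.15] F [ 0.1 -0.1  0.7] w 91.9 0.0
shift [ 2.629 -2.571  0.235] turn [-0.00e+00 -2.00e-03 -2.21e+00]
```

Call:
send_rows(
  rows=[
    {"x": 0.25, "y": -0.16, "z": 0, "ax": 0, "ay": 0, "az": -0.17, "jaw": 1},
    {"x": 0.5, "y": -0.33, "z": 0, "ax": 0, "ay": 0, "az": -0.34, "jaw": 1},
    {"x": 0.75, "y": -0.5, "z": 0, "ax": 0, "ay": 0, "az": -0.5, "jaw": 1},
    {"x": 0.99, "y": -0.66, "z": 0, "ax": 0, "ay": 0, "az": -0.66, "jaw": 1},
    {"x": 0.99, "y": -0.8, "z": 0, "ax": 0, "ay": 0, "az": -0.8, "jaw": 1},
    {"x": 0.99, "y": -0.99, "z": 0, "ax": 0, "ay": 0, "az": -0.95, "jaw": 1},
    {"x": 0.99, "y": -0.99, "z": 0, "ax": 0, "ay": 0, "az": -0.95, "jaw": 1},
    {"x": 0.99, "y": -0.99, "z": 0, "ax": 0, "ay": 0, "az": -0.95, "jaw": 1},
    {"x": 0.99, "y": -0.99, "z": 0, "ax": 0, "ay": 0, "az": -0.95, "jaw": 1},
    {"x": 0.99, "y": -0.99, "z": 0, "ax": 0, "ay": 0, "az": -0.95, "jaw": 1},
  ],
)

```text
time: 1.35
tool_pos: [273.3, -268.0, 226.5]
tcp_rot: [-3.141, -0.0, 1.245]
contact_force: [-0.6, -0.3, -0.4]
grip_width: 91.6
finger_force: 0.0
```

```bash
python3 -c "
from h import *
go(512,121,190,147)"
```

```text
t 1.35 pos [ 273.3 -268.   226.5] rpy [-180.    -0.    71.4] q [-0.98  0.08  1.87 -0.    1.19 -0.65] F [-0.6 -0.3 -0.4] w 91.6 0.0
shift [2.225 0.509 0.183] turn [-0.    -0.    -1.261]
```

Call:
send_rows(
  rows=[
    {"x": 0.2, "y": 0.2, "z": 0, "ax": 0, "ay": 0, "az": -0.17, "jaw": 1},
    {"x": 0.45, "y": 0.35, "z": 0, "ax": 0, "ay": 0, "az": -0.34, "jaw": 1},
    {"x": 0.7, "y": 0.45, "z": 0, "ax": 0, "ay": 0, "az": -0.5, "jaw": 1},
    {"x": 0.99, "y": 0.5, "z": 0, "ax": 0, "ay": 0, "az": -0.66, "jaw": 1},
    {"x": 0.99, "y": 0.5, "z": 0, "ax": 0, "ay": 0, "az": -0.83, "jaw": 1},
    {"x": 0.99, "y": 0.5, "z": 0, "ax": 0, "ay": 0, "az": -0.99, "jaw": 1},
    {"x": 0.99, "y": 0.5, "z": 0, "ax": 0, "ay": 0, "az": -0.99, "jaw": 1},
    {"x": 0.99, "y": 0.5, "z": 0, "ax": 0, "ay": 0, "az": -0.99, "jaw": 1},
    {"x": 0.99, "y": 0.5, "z": 0, "ax": 0, "ay": 0, "az": -0.99, "jaw": 1},
    {"x": 0.99, "y": 0.5, "z": 0, "ax": 0, "ay": 0, "az": -0.99, "jaw": 1},
  ],
)

```text
time: 2.6
tool_pos: [431.1, -111.7, 226.7]
tcp_rot: [-3.142, 0.0, 2.282]
contact_force: [0.3, 0.1, 0.3]
grip_width: 91.7
finger_force: 0.0
```

```bash
python3 -c "
from h import *
go(512,121,190,147)"
```

```text
t 2.6 pos [ 431.1 -111.7  226.7] rpy [-180.     0.   130.7] q [-0.43  0.2   1.73 -0.    1.22 -1.14] F [0.3 0.1 0.3] w 91.7 0.0
shift [0.617 1.066 0.184] turn [-0.     0.    -0.271]
```

Call:
send_rows(
  rows=[
    {"x": 0.15, "y": 0.25, "z": 0, "ax": 0, "ay": 0, "az": -0.1, "jaw": 1},
    {"x": 0.3, "y": 0.5, "z": 0, "ax": 0, "ay": 0, "az": -0.2, "jaw": 1},
    {"x": 0.45, "y": 0.75, "z": 0.05, "ax": 0, "ay": 0, "az": -0.27, "jaw": 1},
    {"x": 0.617, "y": 0.99, "z": 0.1, "ax": 0, "ay": 0, "az": -0.271, "jaw": 1},
    {"x": 0.617, "y": 1, "z": 0.184, "ax": 0, "ay": 0, "az": -0.271, "jaw": 1},
    {"x": 0.617, "y": 1, "z": 0.184, "ax": 0, "ay": 0, "az": -0.271, "jaw": 1},
    {"x": 0.617, "y": 1, "z": 0.184, "ax": 0, "ay": 0, "az": -0.271, "jaw": 1},
    {"x": 0.617, "y": 1, "z": 0.184, "ax": 0, "ay": 0, "az": -0.271, "jaw": 1},
    {"x": 0.617, "y": 1, "z": 0.184, "ax": 0, "ay": 0, "az": -0.271, "jaw": 1},
    {"x": 0.617, "y": 1, "z": 0.184, "ax": 0, "ay": 0, "az": -0.271, "jaw": 1},
  ],
)

```text
time: 3.85
tool_pos: [501.9, 112.3, 190.2]
tcp_rot: [3.141, 0.0, 2.567]
contact_force: [-0.2, -0.5, 0.5]
grip_width: 91.9
finger_force: 0.0
```

```bash
python3 -c "
from h import *
go(512,121,90,147)"
```

```text
t 3.85 pos [501.9 112.3 190.2] rpy [180.   0. 147.] q [ 0.07  0.36  1.61 -0.    1.17 -0.92] F [-0.2 -0.5  0.5] w 91.9 0.0
shift [-0.018  0.064  0.501] turn [0.    0.    0.001]
```

Call:
send_rows(
  rows=[
    {"x": -0.018, "y": 0.064, "z": 0.2, "ax": 0, "ay": 0, "az": 0, "jaw": 1},
    {"x": -0.018, "y": 0.064, "z": 0.4, "ax": 0, "ay": 0, "az": 0, "jaw": 1},
    {"x": -0.018, "y": 0.064, "z": 0.5, "ax": 0, "ay": 0, "az": 0, "jaw": 1},
    {"x": -0.018, "y": 0.064, "z": 0.5, "ax": 0, "ay": 0, "az": 0, "jaw": 0},
    {"x": -0.018, "y": 0.064, "z": 0.5, "ax": 0, "ay": 0, "az": 0, "jaw": -0.4},
    {"x": -0.018, "y": 0.064, "z": 0.5, "ax": 0, "ay": 0, "az": 0, "jaw": -1},
    {"x": -0.018, "y": 0.064, "z": 0.5, "ax": 0, "ay": 0, "az": 0, "jaw": -1},
    {"x": -0.018, "y": 0.064, "z": 0.5, "ax": 0, "ay": 0, "az": 0, "jaw": -1},
    {"x": -0.018, "y": 0.064, "z": 0.5, "ax": 0, "ay": 0, "az": 0, "jaw": -1},
    {"x": -0.018, "y": 0.064, "z": 0.5, "ax": 0, "ay": 0, "az": 0, "jaw": -1},
  ],
)

```text
time: 5.1
tool_pos: [511.8, 121.4, 89.9]
tcp_rot: [-3.142, 0.0, 2.567]
contact_force: [0.2, 0.4, -0.5]
grip_width: 26.3
finger_force: 0.0
```

```bash
python3 -c "
from h import *
go(512,121,90,82.8)
print(bot.get_obs()['moment'])"
```

```text
t 5.1 pos [511.8 121.4  89.9] rpy [-180.     0.   147.1] q [ 0.09  0.49  1.7  -0.    0.94 -0.91] F [ 0.2  0.4 -0.5] w 26.3 0.0
shift [-0.002 -0.001 -0.   ] turn [0.    0.    1.071]
[ 0.08876631 -0.15922752  0.04581136]
```

Call:
send_rows(
  rows=[
    {"x": 0, "y": 0, "z": 0, "ax": 0, "ay": 0, "az": 0, "jaw": -1},
    {"x": 0, "y": 0, "z": 0, "ax": 0, "ay": 0, "az": 0, "jaw": -1},
    {"x": 0, "y": 0, "z": 0, "ax": 0, "ay": 0, "az": 0, "jaw": -1},
    {"x": 0, "y": 0, "z": 0, "ax": 0, "ay": 0, "az": 0, "jaw": -1},
    {"x": 0, "y": 0, "z": 0, "ax": 0, "ay": 0, "az": 0.08, "jaw": -1},
    {"x": 0, "y": 0, "z": 0, "ax": 0, "ay": 0, "az": 0.16, "jaw": -1},
    {"x": 0, "y": 0, "z": 0, "ax": 0, "ay": 0, "az": 0.24, "jaw": -1},
    {"x": 0, "y": 0, "z": 0, "ax": 0, "ay": 0, "az": 0.32, "jaw": -1},
    {"x": 0, "y": 0, "z": 0, "ax": 0, "ay": 0, "az": 0.4, "jaw": -1},
    {"x": 0, "y": 0, "z": 0, "ax": 0, "ay": 0, "az": 0.4, "jaw": -1},
  ],
)

```text
time: 6.35
tool_pos: [511.4, 121.2, 89.8]
tcp_rot: [-3.141, -0.0, 2.149]
contact_force: [-1.9, -1.9, 1.6]
grip_width: 16.0
finger_force: 29.9
```

```bash
python3 -c "
from h import *
go(512,121,90,22.8)
print(bot.get_obs()['moment'])"
```

```text
t 6.35 pos [511.4 121.2  89.8] rpy [-180.    -0.   123.1] q [ 0.09  0.49  1.7  -0.    0.94 -0.49] F [-1.9 -1.9  1.6] w 16.0 29.9
shift [-0.002  0.002 -0.001] turn [-1.000e-03  1.000e-03  1.672e+00]
[-0.33898387  0.26609375 -0.01001959]
```

Call:
send_rows(
  rows=[
    {"x": 0, "y": 0, "z": 0, "ax": 0, "ay": 0, "az": 0.1, "jaw": -1},
    {"x": 0, "y": 0, "z": 0, "ax": 0, "ay": 0, "az": 0.2, "jaw": -1},
    {"x": 0, "y": 0, "z": 0, "ax": 0, "ay": 0, "az": 0.3, "jaw": -1},
    {"x": 0, "y": 0, "z": 0, "ax": 0, "ay": 0, "az": 0.4, "jaw": -1},
    {"x": 0, "y": 0, "z": 0, "ax": 0, "ay": 0, "az": 0.5, "jaw": -1},
    {"x": 0, "y": 0, "z": 0, "ax": 0, "ay": 0, "az": 0.6, "jaw": -1},
    {"x": 0, "y": 0, "z": 0, "ax": 0, "ay": 0, "az": 0.7, "jaw": -1},
    {"x": 0, "y": 0, "z": 0, "ax": 0, "ay": 0, "az": 0.8, "jaw": -1},
    {"x": 0, "y": 0, "z": 0, "ax": 0, "ay": 0, "az": 0.9, "jaw": -1},
    {"x": 0, "y": 0, "z": 0, "ax": 0, "ay": 0, "az": 0.97, "jaw": -1},
  ],
)

```text
time: 7.6
tool_pos: [511.2, 121.2, 89.8]
tcp_rot: [-3.141, 0.001, 1.132]
contact_force: [-2.8, -2.5, 3.0]
grip_width: 15.7
finger_force: 29.9
```

Call:
send_rows(
  rows=[
    {"x": 0, "y": 0, "z": 0, "ax": 0, "ay": 0, "az": 0.1, "jaw": -1},
    {"x": 0, "y": 0, "z": 0, "ax": 0, "ay": 0, "az": 0.2, "jaw": -1},
    {"x": 0, "y": 0, "z": 0, "ax": 0, "ay": 0, "az": 0.3, "jaw": -1},
    {"x": 0, "y": 0, "z": 0, "ax": 0, "ay": 0, "az": 0.4, "jaw": -1},
    {"x": 0, "y": 0, "z": 0, "ax": 0, "ay": 0, "az": 0.5, "jaw": -1},
    {"x": 0, "y": 0, "z": 0, "ax": 0, "ay": 0, "az": 0.6, "jaw": -1},
    {"x": 0, "y": 0, "z": 0, "ax": 0, "ay": 0, "az": 0.68, "jaw": -1},
    {"x": 0, "y": 0, "z": 0, "ax": 0, "ay": 0, "az": 0.7, "jaw": -1},
    {"x": 0, "y": 0, "z": 0, "ax": 0, "ay": 0, "az": 0.7, "jaw": -1},
    {"x": 0, "y": 0, "z": 0, "ax": 0, "ay": 0, "az": 0.7, "jaw": -1},
  ],
)

```text
time: 8.85
tool_pos: [511.1, 121.3, 89.8]
tcp_rot: [-3.141, 0.001, 0.402]
contact_force: [-4.8, -2.1, 4.2]
grip_width: 15.5
finger_force: 29.9
```

```bash
python3 -c "
from h import *
go(512,121,90,22.8)
print(bot.get_obs()['moment'])"
```

```text
t 8.85 pos [511.1 121.3  89.8] rpy [-1.8e+02  1.0e-01  2.3e+01] q [ 0.09  0.49  1.7  -0.    0.94  1.26] F [-4.8 -2.1  4.2] w 15.5 29.9
shift [ 0.004  0.003 -0.001] turn [-0.     0.001  0.004]
[-0.29625108  0.78297016 -0.02691212]
```

Call:
send_rows(
  rows=[
    {"x": 0, "y": 0, "z": 0, "ax": 0, "ay": 0, "az": 0, "jaw": 0},
    {"x": 0, "y": 0, "z": 0, "ax": 0, "ay": 0, "az": 0, "jaw": 0},
    {"x": 0, "y": 0, "z": 0, "ax": 0, "ay": 0, "az": 0, "jaw": 0},
    {"x": 0, "y": 0, "z": 0, "ax": 0, "ay": 0, "az": 0, "jaw": 0},
    {"x": 0, "y": 0, "z": -0.1, "ax": 0, "ay": 0, "az": 0, "jaw": 0},
    {"x": 0, "y": 0, "z": -0.25, "ax": 0, "ay": 0, "az": 0, "jaw": 0},
    {"x": 0, "y": 0, "z": -0.45, "ax": 0, "ay": 0, "az": 0, "jaw": 0},
    {"x": 0.2, "y": 0.2, "z": -0.6, "ax": 0, "ay": 0, "az": 0, "jaw": 0},
    {"x": 0.3, "y": 0.5, "z": -0.65, "ax": 0, "ay": 0, "az": -0.15, "jaw": 0},
    {"x": 0.3, "y": 0.8, "z": -0.65, "ax": 0, "ay": 0, "az": -0.3, "jaw": 0},
  ],
)

```text
time: 10.1
tool_pos: [631.2, -3.2, 221.0]
tcp_rot: [3.139, -0.002, 0.721]
contact_force: [0.0, -0.1, 0.1]
grip_width: 45.9
finger_force: 0.0
```

```bash
python3 - <<'E'
from h import *
go(669,-160,200,98.5)
for n in('top','scene'):
    p,d=cap(n);A=cloud(n,d)
    q=A[(A[...,2]>108)&(A[...,2]<130)&(np.hypot(A[...,0]-512,A[...,1]-121)<40)]
    c=q[:,:2].mean(0);v=np.linalg.svd(q[:,:2]-c,full_matrices=False)[2][0];print(n,len(q),c,np.degrees(np.arctan2(v[1],v[0])))
    if n=='top': save('dial2.png',np.clip(p[165:265,120:250]*1.5,0,255).astype(np.uint8),5)
E
```

```text
t 10.1 pos [631.2  -3.2 221. ] rpy [ 1.799e+02 -1.000e-01  4.130e+01] q [-0.13  0.54  1.22  0.    1.38  0.72] F [ 0.  -0.1  0.1] w 45.9 0.0
shift [-0.376  0.713  0.106] turn [ 0.003 -0.001 -0.953]<stdin>:6: RuntimeWarning: Mean of empty slice.
  ret = um.true_divide(
Traceback (most recent call last):
IndexError: index 0 is out of bounds for axis 0 with size 0
```

Call:
send_rows(
  rows=[
    {"x": -0.05, "y": 0.15, "z": 0, "ax": 0, "ay": 0, "az": -0.15, "jaw": 1},
    {"x": -0.15, "y": 0.3, "z": 0, "ax": 0, "ay": 0, "az": -0.3, "jaw": 1},
    {"x": -0.25, "y": 0.5, "z": 0, "ax": 0, "ay": 0, "az": -0.45, "jaw": 1},
    {"x": -0.376, "y": 0.713, "z": 0, "ax": 0, "ay": 0, "az": -0.6, "jaw": 1},
    {"x": -0.376, "y": 0.713, "z": 0, "ax": 0, "ay": 0, "az": -0.75, "jaw": 1},
    {"x": -0.376, "y": 0.713, "z": 0, "ax": 0, "ay": 0, "az": -0.9, "jaw": 1},
    {"x": -0.376, "y": 0.713, "z": 0, "ax": 0, "ay": 0, "az": -0.953, "jaw": 1},
    {"x": -0.376, "y": 0.713, "z": 0, "ax": 0, "ay": 0, "az": -0.953, "jaw": 1},
    {"x": -0.376, "y": 0.713, "z": 0, "ax": 0, "ay": 0, "az": -0.953, "jaw": 1},
    {"x": -0.376, "y": 0.713, "z": 0, "ax": 0, "ay": 0, "az": -0.953, "jaw": 1},
  ],
)

```text
time: 11.4
tool_pos: [665.7, -159.5, 219.9]
tcp_rot: [3.142, 0.0, 1.711]
contact_force: [-0.1, -0.3, 0.1]
grip_width: 91.7
finger_force: 0.0
```

```bash
python3 - <<'E'
from h import *
go(669,-160,88,98.5)
for n in('top','scene'):
    p,d=cap(n);A=cloud(n,d)
    q=A[(A[...,2]>108)&(A[...,2]<130)&(np.hypot(A[...,0]-512,A[...,1]-121)<40)]
    if n=='top': save('dial2.png',np.clip(p[165:265,120:250]*1.5,0,255).astype(np.uint8),5)
    if len(q)>4: c=q[:,:2].mean(0);v=np.linalg.svd(q[:,:2]-c,full_matrices=False)[2][0];print(n,len(q),c,np.degrees(np.arctan2(v[1],v[0])))
E
```

```text
t 11.4 pos [ 665.7 -159.5  219.9] rpy [180.   0.  98.] q [-0.35  0.65  1.02 -0.    1.46 -0.49] F [-0.1 -0.3  0.1] w 91.7 0.0
shift [-0.005  0.016  0.66 ] turn [ 0.     0.    -0.008]
top 105 [512.26039301 120.82762809] -156.81211024789607
scene 88 [521.36234666 123.97567998] 22.461666678775597
```

View pics/dial2.png

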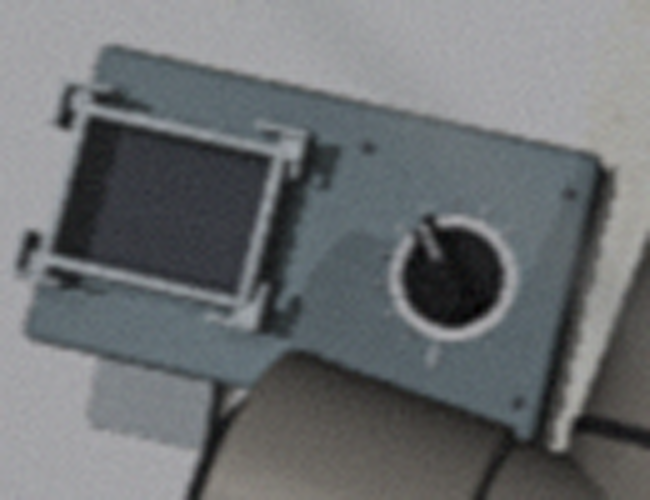

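Dial: the bar lies at 23° with the white line up-left at (425,235) in the crop, where position 6 should be 22.8°, so the dial stands at 6. Next I pinch the lid.

Call:
send_rows(
  rows=[
    {"x": -0.005, "y": 0.016, "z": 0.15, "ax": 0, "ay": 0, "az": -0.008, "jaw": 1},
    {"x": -0.005, "y": 0.016, "z": 0.3, "ax": 0, "ay": 0, "az": -0.008, "jaw": 1},
    {"x": -0.005, "y": 0.016, "z": 0.45, "ax": 0, "ay": 0, "az": -0.008, "jaw": 0.6},
    {"x": -0.005, "y": 0.016, "z": 0.58, "ax": 0, "ay": 0, "az": -0.008, "jaw": 0},
    {"x": -0.005, "y": 0.016, "z": 0.66, "ax": 0, "ay": 0, "az": -0.008, "jaw": -0.5},
    {"x": -0.005, "y": 0.016, "z": 0.66, "ax": 0, "ay": 0, "az": -0.008, "jaw": -1},
    {"x": -0.005, "y": 0.016, "z": 0.66, "ax": 0, "ay": 0, "az": -0.008, "jaw": -1},
    {"x": -0.005, "y": 0.016, "z": 0.66, "ax": 0, "ay": 0, "az": -0.008, "jaw": -1},
    {"x": -0.005, "y": 0.016, "z": 0.66, "ax": 0, "ay": 0, "az": -0.008, "jaw": -1},
    {"x": -0.005, "y": 0.016, "z": 0.66, "ax": 0, "ay": 0, "az": -0.008, "jaw": -1},
  ],
)

```text
time: 12.75
tool_pos: [669.1, -160.2, 88.3]
tcp_rot: [3.141, 0.0, 1.72]
contact_force: [0.3, -1.0, -0.3]
grip_width: 16.3
finger_force: 0.0
```

Call:
send_rows(
  rows=[
    {"x": 0, "y": 0, "z": 0, "ax": 0, "ay": 0, "az": 0, "jaw": -1},
    {"x": 0, "y": 0, "z": 0, "ax": 0, "ay": 0, "az": 0, "jaw": -1},
    {"x": 0, "y": 0, "z": 0, "ax": 0, "ay": 0, "az": 0, "jaw": -1},
    {"x": 0, "y": 0, "z": 0, "ax": 0, "ay": 0, "az": 0, "jaw": -1},
    {"x": 0, "y": 0, "z": 0, "ax": 0, "ay": 0, "az": 0, "jaw": -1},
    {"x": 0, "y": 0, "z": 0, "ax": 0, "ay": 0, "az": 0, "jaw": -1},
    {"x": 0, "y": 0, "z": 0, "ax": 0, "ay": 0, "az": 0, "jaw": -1},
    {"x": 0, "y": 0, "z": 0, "ax": 0, "ay": 0, "az": 0, "jaw": -1},
    {"x": 0, "y": 0, "z": 0, "ax": 0, "ay": 0, "az": 0, "jaw": -1},
    {"x": 0, "y": 0, "z": 0, "ax": 0, "ay": 0, "az": 0, "jaw": -1},
  ],
)

```text
time: 14.0
tool_pos: [667.3, -160.4, 88.1]
tcp_rot: [-3.138, -0.0, 1.72]
contact_force: [-5.5, -0.3, 4.2]
grip_width: 9.1
finger_force: 29.6
```

```bash
python3 - <<'E'
from h import *
go(668,-160,178,98.5)
E
```

```text
t 14.0 pos [ 667.3 -160.4   88.1] rpy [-179.8   -0.    98.5] q [-0.35  0.76  1.19 -0.    1.19 -0.5 ] F [-5.5 -0.3  4.2] w 9.1 29.6
shift [ 0.002  0.002 -0.449] turn [-0.004 -0.     0.001]
```

Call:
send_rows(
  rows=[
    {"x": 0, "y": 0, "z": -0.03, "ax": 0, "ay": 0, "az": 0, "jaw": -1},
    {"x": 0, "y": 0, "z": -0.08, "ax": 0, "ay": 0, "az": 0, "jaw": -1},
    {"x": 0, "y": 0, "z": -0.13, "ax": 0, "ay": 0, "az": 0, "jaw": -1},
    {"x": 0, "y": 0, "z": -0.18, "ax": 0, "ay": 0, "az": 0, "jaw": -1},
    {"x": 0, "y": 0, "z": -0.25, "ax": 0, "ay": 0, "az": 0, "jaw": -1},
    {"x": 0, "y": 0, "z": -0.32, "ax": 0, "ay": 0, "az": 0, "jaw": -1},
    {"x": 0, "y": 0, "z": -0.4, "ax": 0, "ay": 0, "az": 0, "jaw": -1},
    {"x": 0, "y": 0, "z": -0.45, "ax": 0, "ay": 0, "az": 0, "jaw": -1},
    {"x": 0, "y": 0, "z": -0.45, "ax": 0, "ay": 0, "az": 0, "jaw": -1},
    {"x": 0, "y": 0, "z": -0.45, "ax": 0, "ay": 0, "az": 0, "jaw": -1},
  ],
)

```text
time: 15.25
tool_pos: [668.7, -159.9, 177.3]
tcp_rot: [-3.141, -0.0, 1.72]
contact_force: [0.0, 0.2, -2.0]
grip_width: 8.1
finger_force: 30.0
```

```bash
python3 - <<'E'
from h import *
# bottom edge target B, tilt th: bottom = tcp + 82*toolz ; want bottom edge at stand-local 75 mm nearside of slot
sx=np.array([np.cos(np.radians(8.5)),np.sin(np.radians(8.5))])
for back,th,h in((75,0,70),(75,30,60),(75,45,25),(75,48,8)):
    B=np.array([668,-160])-sx*back; t=np.radians(th)
    tc=B-sx*82*np.sin(t); print(back,th,tc,h+82*np.cos(t)); go(tc[0],tc[1],h+82*np.cos(t),98.5,-th)
p,d=cap('scene');save('lift.png',p[120:280,140:340],3)
E
```

```text
75 0 [ 593.82381025 -171.08570583] 152.0
t 15.25 pos [ 668.7 -159.9  177.3] rpy [-179.9   -0.    98.5] q [-0.35  0.69  1.08 -0.    1.38 -0.5 ] F [ 0.   0.2 -2. ] w 8.1 30.0
shift [ 0.001 -0.378  0.127] turn [-0.001 -0.     0.001]
75 30 [ 553.27415985 -177.14589169] 131.01408311032398
t 15.25 pos [ 668.7 -159.9  177.3] rpy [-179.9   -0.    98.5] q [-0.35  0.69  1.08 -0.    1.38 -0.5 ] F [ 0.   0.2 -2. ] w 8.1 30.0
shift [ 0.001 -0.583  0.232] turn [-0.501 -0.001  0.001]
75 45 [ 536.47794471 -179.65610286] 82.98275605729691
t 15.25 pos [ 668.7 -159.9  177.3] rpy [-179.9   -0.    98.5] q [-0.35  0.69  1.08 -0.    1.38 -0.5 ] F [ 0.   0.2 -2. ] w 8.1 30.0
shift [ 0.001 -0.668  0.472] turn [-0.751 -0.001  0.001]
75 48 [ 533.55528451 -180.09289736] 62.86870972142638
t 15.25 pos [ 668.7 -159.9  177.3] rpy [-179.9   -0.    98.5] q [-0.35  0.69  1.08 -0.    1.38 -0.5 ] F [ 0.   0.2 -2. ] w 8.1 30.0
shift [ 0.001 -0.683  0.573] turn [-0.801 -0.001  0.001]
```

View pics/lift.png

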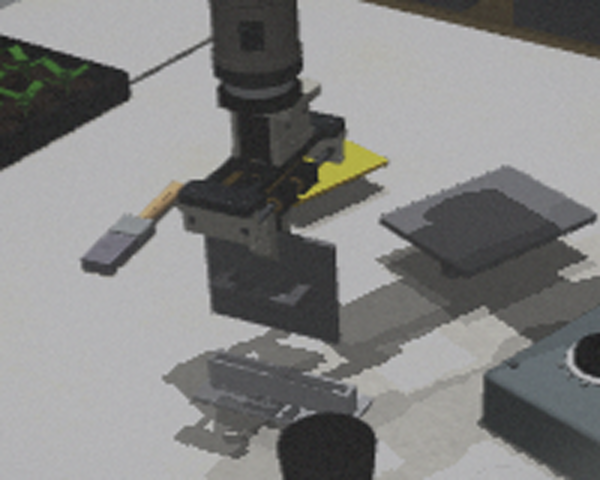

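```bash
python3 - <<'E'
from h import *
t=np.load('pics/scene.npz');D=cloud('scene',t['d']);
D0=D
for x in range(360,480,15):
    k=(abs(D[...,0]-x)<7)&(D[...,1]>-260)&(D[...,1]<0)&(D[...,2]>4)&(D[...,2]<100)
    q=D[k]; print(x,k.sum(), q[:,1].min().round() if len(q) else 0,q[:,1].max().round() if len(q) else 0,np.percentile(q[:,2],[50,98]).round() if len(q) else 0)
E
```

```text
360 108 -250.0 -46.0 [59. 63.]
375 111 -223.0 -62.0 [59. 64.]
390 120 -232.0 -67.0 [59. 64.]
405 111 -258.0 -71.0 [59. 64.]
420 73 -227.0 -9.0 [58. 64.]
435 38 -136.0 -80.0 [58. 64.]
450 5 -208.0 -58.0 [5. 6.]
465 4 -226.0 -6.0 [5. 7.]
```

```bash
python3 - <<'E'
from h import *
sx=np.array([np.cos(np.radians(8.5)),np.sin(np.radians(8.5))])
for back,th,h in((50,40,60),(50,40,2)):
    B=np.array([668,-160])-sx*back; t=np.radians(th)
    tc=B-sx*82*np.sin(t); print(back,th,tc,h+82*np.cos(t)); go(tc[0],tc[1],h+82*np.cos(t),98.5,-th)
E
```

```text
50 40 [ 566.41958113 -175.18129532] 122.81564433575619
t 15.3 pos [ 668.6 -160.   177.1] rpy [-179.9   -0.    98.5] q [-0.35  0.69  1.08 -0.    1.38 -0.5 ] F [-0.1 -0.1 -1.6] w 7.6 30.0
shift [ 0.001 -0.516  0.272] turn [-0.668 -0.001  0.001]
50 40 [ 566.41958113 -175.18129532] 64.81564433575619
t 15.3 pos [ 668.6 -160.   177.1] rpy [-179.9   -0.    98.5] q [-0.35  0.69  1.08 -0.    1.38 -0.5 ] F [-0.1 -0.1 -1.6] w 7.6 30.0
shift [ 0.    -0.516  0.562] turn [-0.668 -0.001  0.001]
```

Call:
send_rows(
  rows=[
    {"x": 0, "y": -0.1, "z": 0, "ax": -0.05, "ay": 0, "az": 0, "jaw": -1},
    {"x": 0, "y": -0.2, "z": 0, "ax": -0.15, "ay": 0, "az": 0, "jaw": -1},
    {"x": 0, "y": -0.3, "z": 0.02, "ax": -0.25, "ay": 0, "az": 0, "jaw": -1},
    {"x": 0, "y": -0.4, "z": 0.06, "ax": -0.35, "ay": 0, "az": 0, "jaw": -1},
    {"x": 0, "y": -0.48, "z": 0.1, "ax": -0.45, "ay": 0, "az": 0, "jaw": -1},
    {"x": 0, "y": -0.516, "z": 0.15, "ax": -0.55, "ay": 0, "az": 0, "jaw": -1},
    {"x": 0, "y": -0.516, "z": 0.2, "ax": -0.62, "ay": 0, "az": 0, "jaw": -1},
    {"x": 0, "y": -0.516, "z": 0.27, "ax": -0.668, "ay": 0, "az": 0, "jaw": -1},
    {"x": 0, "y": -0.516, "z": 0.33, "ax": -0.668, "ay": 0, "az": 0, "jaw": -1},
    {"x": 0, "y": -0.516, "z": 0.36, "ax": -0.668, "ay": 0, "az": 0, "jaw": -1},
  ],
)

```text
time: 16.55
tool_pos: [566.4, -175.4, 104.9]
tcp_rot: [2.443, -0.001, 1.72]
contact_force: [0.3, -0.5, -1.1]
grip_width: 7.9
finger_force: 30.0
```

```bash
python3 - <<'E'
from h import *
go(566.4,-175.2,64.8,98.5,-40)
p,d=cap('scene');save('tilt.png',p[130:280,140:340],3)
D=cloud('scene',d)
k=(D[...,0]>560)&(D[...,0]<640)&(abs(D[...,1]+165)<85)&(D[...,2]>12)
q=D[k];i=q[:,2].argsort()[:12];print(q[i].round(0))
E
```

```text
t 16.55 pos [ 566.4 -175.4  104.9] rpy [ 1.40e+02 -1.00e-01  9.85e+01] q [-0.7   0.45  2.05  1.32  0.52 -2.  ] F [ 0.3 -0.5 -1.1] w 7.9 30.0
shift [ 0.001 -0.129  0.153] turn [-0.    -0.001 -0.   ]
[[ 611. -122.   40.]
 [ 616. -137.   41.]
 [ 617. -148.   41.]
 [ 612. -110.   41.]
 [ 631. -241.   42.]
 [ 616. -133.   42.]
 [ 613. -128.   42.]
 [ 624. -196.   42.]
 [ 616. -122.   43.]
 [ 626. -209.   43.]
 [ 622. -182.   43.]
 [ 627. -201.   43.]]
```

View pics/tilt.png

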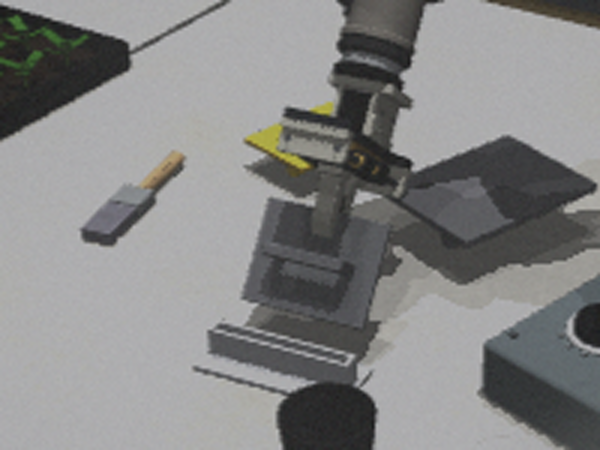

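Call:
send_rows(
  rows=[
    {"x": 0, "y": -0.005, "z": 0.006, "ax": 0, "ay": 0, "az": 0, "jaw": -1},
    {"x": 0, "y": -0.012, "z": 0.015, "ax": 0, "ay": 0, "az": 0, "jaw": -1},
    {"x": 0, "y": -0.019, "z": 0.023, "ax": 0, "ay": 0, "az": 0, "jaw": -1},
    {"x": 0, "y": -0.026, "z": 0.031, "ax": 0, "ay": 0, "az": 0, "jaw": -1},
    {"x": 0, "y": -0.032, "z": 0.038, "ax": 0, "ay": 0, "az": 0, "jaw": -1},
    {"x": 0, "y": -0.039, "z": 0.046, "ax": 0, "ay": 0, "az": 0, "jaw": -1},
    {"x": 0, "y": -0.045, "z": 0.054, "ax": 0, "ay": 0, "az": 0, "jaw": -1},
    {"x": 0, "y": -0.052, "z": 0.061, "ax": 0, "ay": 0, "az": 0, "jaw": -1},
    {"x": 0, "y": -0.058, "z": 0.069, "ax": 0, "ay": 0, "az": 0, "jaw": -1},
    {"x": 0, "y": -0.064, "z": 0.077, "ax": 0, "ay": 0, "az": 0, "jaw": -1},
  ],
)

```text
time: 17.85
tool_pos: [567.0, -175.4, 85.7]
tcp_rot: [2.442, 0.0, 1.72]
contact_force: [0.2, -0.5, -0.9]
grip_width: 7.6
finger_force: 30.0
```

```bash
python3 - <<'E'
from h import *
go(566.4,-175.2,64.8,98.5,-40)
E
```

```text
t 17.85 pos [ 567.  -175.4   85.7] rpy [139.9   0.   98.5] q [-0.7   0.49  2.06  1.42  0.51 -2.11] F [ 0.2 -0.5 -0.9] w 7.6 30.0
shift [ 0.002 -0.07   0.078] turn [ 0.001 -0.     0.001]
```

Call:
send_rows(
  rows=[
    {"x": 0, "y": -0.007, "z": 0.008, "ax": 0, "ay": 0, "az": 0, "jaw": -1},
    {"x": 0, "y": -0.014, "z": 0.016, "ax": 0, "ay": 0, "az": 0, "jaw": -1},
    {"x": 0, "y": -0.021, "z": 0.024, "ax": 0, "ay": 0, "az": 0, "jaw": -1},
    {"x": 0, "y": -0.028, "z": 0.032, "ax": 0, "ay": 0, "az": 0, "jaw": -1},
    {"x": 0, "y": -0.035, "z": 0.04, "ax": 0, "ay": 0, "az": 0, "jaw": -1},
    {"x": 0, "y": -0.042, "z": 0.048, "ax": 0, "ay": 0, "az": 0, "jaw": -1},
    {"x": 0, "y": -0.049, "z": 0.056, "ax": 0, "ay": 0, "az": 0, "jaw": -1},
    {"x": 0, "y": -0.056, "z": 0.064, "ax": 0, "ay": 0, "az": 0, "jaw": -1},
    {"x": 0, "y": -0.063, "z": 0.071, "ax": 0, "ay": 0, "az": 0, "jaw": -1},
    {"x": 0, "y": -0.07, "z": 0.078, "ax": 0, "ay": 0, "az": 0, "jaw": -1},
  ],
)

```text
time: 19.1
tool_pos: [566.5, -175.6, 65.2]
tcp_rot: [2.441, 0.0, 1.72]
contact_force: [-7.2, -0.6, 10.4]
grip_width: 7.6
finger_force: 30.0
```

```bash
python3 - <<'E'
from h import *
go(566.4,-175.2,64.8,98.5,-40)
E
```

```text
t 19.1 pos [ 566.5 -175.6   65.2] rpy [139.9   0.   98.5] q [-0.7   0.53  2.07  1.52  0.5  -2.23] F [-7.2 -0.6 10.4] w 7.6 30.0
shift [ 0.002 -0.002  0.001] turn [ 0.002 -0.     0.001]
```

Call:
send_rows(
  rows=[
    {"x": 0, "y": 0, "z": 0, "ax": 0, "ay": 0, "az": 0, "jaw": -0.6},
    {"x": 0, "y": 0, "z": 0, "ax": 0, "ay": 0, "az": 0, "jaw": -0.2},
    {"x": 0, "y": 0, "z": 0, "ax": 0, "ay": 0, "az": 0, "jaw": 0.2},
    {"x": 0, "y": 0, "z": 0, "ax": 0, "ay": 0, "az": 0, "jaw": 0.6},
    {"x": 0, "y": 0, "z": 0, "ax": 0, "ay": 0, "az": 0, "jaw": 0.8},
    {"x": 0, "y": 0, "z": 0, "ax": 0, "ay": 0, "az": 0, "jaw": 0.8},
    {"x": 0, "y": 0, "z": 0, "ax": 0, "ay": 0, "az": 0, "jaw": 0.8},
    {"x": 0, "y": 0, "z": -0.02, "ax": 0, "ay": 0, "az": 0, "jaw": 0.8},
    {"x": 0, "y": 0, "z": -0.05, "ax": 0, "ay": 0, "az": 0, "jaw": 0.8},
    {"x": 0, "y": 0, "z": -0.1, "ax": 0, "ay": 0, "az": 0, "jaw": 0.8},
  ],
)

```text
time: 20.35
tool_pos: [553.3, -177.4, 80.6]
tcp_rot: [2.442, -0.0, 1.72]
contact_force: [0.1, -0.3, -0.8]
grip_width: 82.5
finger_force: 0.3
```

Call:
send_rows(
  rows=[
    {"x": 0, "y": 0, "z": -0.05, "ax": 0, "ay": 0, "az": 0, "jaw": 0.8},
    {"x": 0, "y": 0, "z": -0.1, "ax": 0, "ay": 0, "az": 0, "jaw": 0.8},
    {"x": 0, "y": 0, "z": -0.15, "ax": 0, "ay": 0, "az": 0, "jaw": 0.8},
    {"x": 0, "y": 0, "z": -0.2, "ax": 0, "ay": 0, "az": 0, "jaw": 0.8},
    {"x": 0, "y": 0, "z": -0.25, "ax": 0, "ay": 0, "az": 0, "jaw": 0.8},
    {"x": 0, "y": 0, "z": -0.3, "ax": 0, "ay": 0, "az": 0, "jaw": 0.8},
    {"x": 0, "y": 0, "z": -0.35, "ax": 0, "ay": 0, "az": 0, "jaw": 0.8},
    {"x": 0, "y": 0, "z": -0.4, "ax": 0, "ay": 0, "az": 0, "jaw": 0.8},
    {"x": 0, "y": 0, "z": -0.45, "ax": 0, "ay": 0, "az": 0, "jaw": 0.8},
    {"x": 0, "y": 0, "z": -0.5, "ax": 0, "ay": 0, "az": 0, "jaw": 0.8},
  ],
)

```text
time: 21.6
tool_pos: [489.6, -187.1, 157.3]
tcp_rot: [2.442, 0.0, 1.72]
contact_force: [-0.6, 0.1, 0.6]
grip_width: 82.8
finger_force: 0.0
```

```bash
python3 - <<'E'
from h import *
go(560,-175,180,98.5)
p,d=cap('scene');save('fall.png',p[130:280,140:340],3)
E
```

```text
t 21.6 pos [ 489.6 -187.1  157.3] rpy [139.9   0.   98.5] q [-0.86  0.26  2.14  1.12  0.65 -1.91] F [-0.6  0.1  0.6] w 82.8 0.0
shift [0.007 0.347 0.143] turn [ 0.668 -0.     0.001]
```

View pics/fall.png

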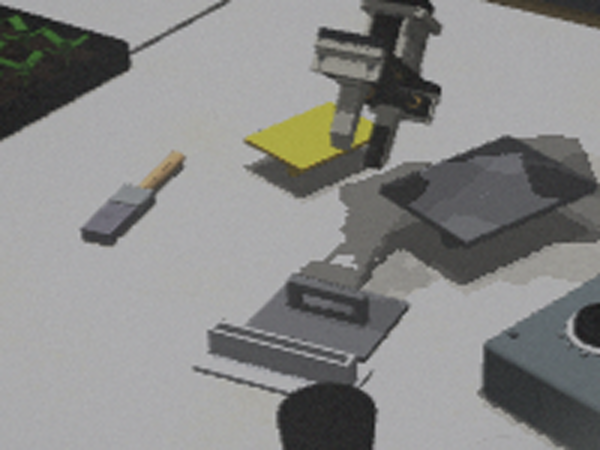

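The lid lies handle up just in front of the stand, with the handle at about (327,298) in the crop. I'll measure it, including whether it is flat.

```bash
cat > m.py <<'E'
from h import *
for n in('top','scene'):
    p,d=cap(n);D=cloud(n,d)
    w=(D[...,0]>470)&(D[...,0]<640)&(abs(D[...,1]+175)<100)
    for lo,hi in((36,52),(4,14)):
        q=D[w&(D[...,2]>lo)&(D[...,2]<hi)]
        if len(q)<10: continue
        r=cv2.minAreaRect(q[:,:2].astype(np.float32));c=q[:,:2].mean(0);v=np.linalg.svd(q[:,:2]-c,full_matrices=False)[2][0]
        print(n,lo,len(q),q.mean(0).round(1),[np.round(a,1) for a in r],np.degrees(np.arctan2(v[1],v[0])).round(1))
        if lo==4:
            A=np.c_[q[:,:2]-c,np.ones(len(q))];print('plane',np.linalg.lstsq(A,q[:,2],rcond=None)[0].round(3))
E
python3 m.py
```

```text
top 36 113 [ 564.5 -178.1   42.8] [array([ 565.1, -178.1]), array([14.1, 88. ]), np.float64(7.4)] 98.6
top 4 1061 [ 576.1 -164.6    8. ] [array([ 555.3, -174.8]), array([199.2, 169.6]), np.float64(89.7)] 107.8
plane [8.000e-03 0.000e+00 8.003e+00]
scene 36 105 [ 569.6 -175.7   41.3] [array([ 567.6, -176.6]), array([21.6, 90.8]), np.float64(8.5)] 97.2
scene 4 677 [ 577.6 -167.9    7.8] [array([ 553.7, -177.2]), array([194.8, 167.5]), np.float64(89.8)] 105.0
plane [ 7.000e-03 -2.000e-03  7.751e+00]
```

```bash
python3 -c "
from h import *
go(565,-178,120,98.5)"
```

```text
t 21.75 pos [ 489.9 -187.4  157.3] rpy [1.399e+02 1.000e-01 9.850e+01] q [-0.86  0.26  2.14  1.12  0.65 -1.91] F [ 0.3 -0.  -0.4] w 82.8 0.0
shift [-0.009  0.169  0.386] turn [0.669 0.001 0.001]
```

Call:
send_rows(
  rows=[
    {"x": 0, "y": 0.02, "z": 0.0, "ax": 0.15, "ay": 0, "az": 0, "jaw": 0.8},
    {"x": 0, "y": 0.06, "z": 0.1, "ax": 0.3, "ay": 0, "az": 0, "jaw": 0.8},
    {"x": -0.004, "y": 0.1, "z": 0.2, "ax": 0.45, "ay": 0, "az": 0, "jaw": 0.8},
    {"x": -0.009, "y": 0.14, "z": 0.3, "ax": 0.6, "ay": 0, "az": 0, "jaw": 0.8},
    {"x": -0.009, "y": 0.169, "z": 0.386, "ax": 0.669, "ay": 0, "az": 0, "jaw": 0.8},
    {"x": -0.009, "y": 0.169, "z": 0.386, "ax": 0.669, "ay": 0, "az": 0, "jaw": 0.8},
    {"x": -0.009, "y": 0.169, "z": 0.386, "ax": 0.669, "ay": 0, "az": 0, "jaw": 0.8},
    {"x": -0.009, "y": 0.169, "z": 0.386, "ax": 0.669, "ay": 0, "az": 0, "jaw": 0.8},
    {"x": -0.009, "y": 0.169, "z": 0.386, "ax": 0.669, "ay": 0, "az": 0, "jaw": 0.8},
    {"x": -0.009, "y": 0.169, "z": 0.386, "ax": 0.669, "ay": 0, "az": 0, "jaw": 0.8},
  ],
)

```text
time: 23.0
tool_pos: [564.5, -178.1, 120.1]
tcp_rot: [-3.142, 0.0, 1.719]
contact_force: [0.4, -0.0, 0.4]
grip_width: 82.7
finger_force: 0.0
```

```bash
python3 -c "
from h import *
go(565,-178,17,98.5)"
```

```text
t 23.0 pos [ 564.5 -178.1  120.1] rpy [-180.     0.    98.5] q [-0.43  0.56  1.48 -0.    1.1  -0.58] F [ 0.4 -0.   0.4] w 82.7 0.0
shift [0.    0.003 0.515] turn [-0.  0. -0.]
```

Call:
send_rows(
  rows=[
    {"x": 0, "y": 0.003, "z": 0.15, "ax": 0, "ay": 0, "az": 0, "jaw": 0.2},
    {"x": 0, "y": 0.003, "z": 0.3, "ax": 0, "ay": 0, "az": 0, "jaw": 0},
    {"x": 0, "y": 0.003, "z": 0.42, "ax": 0, "ay": 0, "az": 0, "jaw": 0},
    {"x": 0, "y": 0.003, "z": 0.48, "ax": 0, "ay": 0, "az": 0, "jaw": 0},
    {"x": 0, "y": 0.003, "z": 0.51, "ax": 0, "ay": 0, "az": 0, "jaw": -0.3},
    {"x": 0, "y": 0.003, "z": 0.51, "ax": 0, "ay": 0, "az": 0, "jaw": -1},
    {"x": 0, "y": 0.003, "z": 0.51, "ax": 0, "ay": 0, "az": 0, "jaw": -1},
    {"x": 0, "y": 0.003, "z": 0.51, "ax": 0, "ay": 0, "az": 0, "jaw": -1},
    {"x": 0, "y": 0.003, "z": 0.51, "ax": 0, "ay": 0, "az": 0, "jaw": -1},
    {"x": 0, "y": 0.003, "z": 0.51, "ax": 0, "ay": 0, "az": 0, "jaw": -1},
  ],
)

```text
time: 24.25
tool_pos: [565.7, -177.7, 18.2]
tcp_rot: [-3.141, 0.001, 1.72]
contact_force: [-2.8, 0.1, 5.2]
grip_width: 13.8
finger_force: 30.0
```

Call:
send_rows(
  rows=[
    {"x": 0, "y": 0, "z": 0, "ax": 0, "ay": 0, "az": 0, "jaw": -1},
    {"x": 0, "y": 0, "z": 0, "ax": 0, "ay": 0, "az": 0, "jaw": -1},
    {"x": 0, "y": 0, "z": 0, "ax": 0, "ay": 0, "az": 0, "jaw": -1},
    {"x": 0, "y": 0, "z": 0, "ax": 0, "ay": 0, "az": 0, "jaw": -1},
    {"x": 0, "y": 0, "z": -0.1, "ax": 0, "ay": 0, "az": 0, "jaw": -1},
    {"x": 0, "y": 0, "z": -0.25, "ax": 0, "ay": 0, "az": 0, "jaw": -1},
    {"x": 0, "y": 0, "z": -0.45, "ax": 0, "ay": 0, "az": 0, "jaw": -1},
    {"x": 0, "y": 0, "z": -0.65, "ax": 0, "ay": 0, "az": 0, "jaw": -1},
    {"x": 0, "y": 0, "z": -0.8, "ax": 0, "ay": 0, "az": 0, "jaw": -1},
    {"x": 0, "y": 0, "z": -0.9, "ax": 0, "ay": 0, "az": 0, "jaw": -1},
  ],
)

```text
time: 25.5
tool_pos: [565.9, -177.5, 198.9]
tcp_rot: [3.141, 0.001, 1.72]
contact_force: [-0.2, -0.1, -1.7]
grip_width: 13.8
finger_force: 30.0
```

```bash
python3 - <<'E'
from h import *
# hopper centre estimates
a=np.radians(-13.2);X=np.array([np.cos(a),np.sin(a)]);Y=np.array([-np.sin(a),np.cos(a)])
print('from dial',np.array([511.4,121.2])+180*Y)
go(*(np.array([511.4,121.2])+180*Y),210,76.8)
# rim corner fit from saved top pic (first): outer rim pixels z~120
s=np.load('pics/top.npz')
m=bot.camera_model('top');f=210/np.tan(np.radians(m['vertical_fov'])/2)
def ortho(img,c,hx,z,N=560):
    g=np.linspace(-hx,hx,N);xx=c[0]-g[:,None]+0*g[None];yy=c[1]-g[None]+0*g[:,None]
    # doser-aligned: rows along -X, cols along -Y
    W=np.stack([c[0]-g[:,None]*X[0]-g[None]*Y[0],c[1]-g[:,None]*X[1]-g[None]*Y[1],0*xx+z],-1)@np.array(m['R']).T+m['t']
    return cv2.remap(img,(W[...,0]/W[...,2]*f+m['cx']).astype(np.float32),(W[...,1]/W[...,2]*f+m['cy']).astype(np.float32),cv2.INTER_CUBIC)
c=np.array([511.4,121.2])+180*Y
o=ortho(s['p'],c,100,120);save('hop.png',np.clip(o*1.6,0,255).astype(np.uint8))
E
```

```text
from dial [552.50315662 296.44420252]
t 25.5 pos [ 565.9 -177.5  198.9] rpy [180.    0.   98.6] q [-0.43  0.49  1.37 -0.    1.28 -0.58] F [-0.2 -0.1 -1.7] w 13.8 30.0
shift [ 2.353  0.286 -0.057] turn [0.    0.001 0.363]
```

View pics/hop.png

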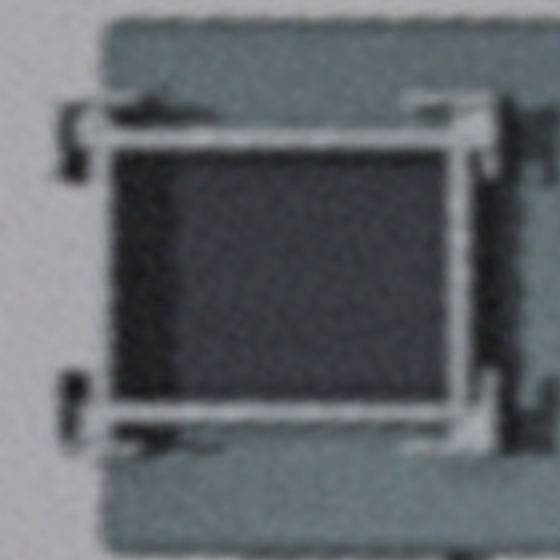

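Call:
send_rows(
  rows=[
    {"x": 0.1, "y": 0.02, "z": 0, "ax": 0, "ay": 0, "az": 0.02, "jaw": -1},
    {"x": 0.2, "y": 0.04, "z": 0, "ax": 0, "ay": 0, "az": 0.05, "jaw": -1},
    {"x": 0.3, "y": 0.06, "z": -0.05, "ax": 0, "ay": 0, "az": 0.1, "jaw": -1},
    {"x": 0.4, "y": 0.08, "z": -0.05, "ax": 0, "ay": 0, "az": 0.15, "jaw": -1},
    {"x": 0.5, "y": 0.1, "z": -0.05, "ax": 0, "ay": 0, "az": 0.2, "jaw": -1},
    {"x": 0.6, "y": 0.12, "z": -0.05, "ax": 0, "ay": 0, "az": 0.25, "jaw": -1},
    {"x": 0.7, "y": 0.14, "z": -0.05, "ax": 0, "ay": 0, "az": 0.3, "jaw": -1},
    {"x": 0.8, "y": 0.16, "z": -0.05, "ax": 0, "ay": 0, "az": 0.34, "jaw": -1},
    {"x": 0.9, "y": 0.18, "z": -0.05, "ax": 0, "ay": 0, "az": 0.37, "jaw": -1},
    {"x": 0.99, "y": 0.2, "z": -0.05, "ax": 0, "ay": 0, "az": 0.37, "jaw": -1},
  ],
)

```text
time: 26.75
tool_pos: [575.6, 25.2, 207.0]
tcp_rot: [-3.14, 0.0, 1.333]
contact_force: [-1.3, 0.0, -1.6]
grip_width: 13.6
finger_force: 30.0
```

```bash
python3 -c "
from h import *
go(553.5,296,210,76.4)"
```

```text
t 26.75 pos [575.6  25.2 207. ] rpy [-179.9    0.    76.4] q [-0.09  0.45  1.41 -0.    1.28  0.15] F [-1.3  0.  -1.6] w 13.6 30.0
shift [ 1.29  -0.427 -0.015] turn [-0.001  0.    -0.001]
```

Call:
send_rows(
  rows=[
    {"x": 0.1, "y": -0.03, "z": 0, "ax": 0, "ay": 0, "az": 0, "jaw": -1},
    {"x": 0.2, "y": -0.06, "z": 0, "ax": 0, "ay": 0, "az": 0, "jaw": -1},
    {"x": 0.3, "y": -0.1, "z": 0, "ax": 0, "ay": 0, "az": 0, "jaw": -1},
    {"x": 0.4, "y": -0.14, "z": 0, "ax": 0, "ay": 0, "az": 0, "jaw": -1},
    {"x": 0.5, "y": -0.18, "z": 0, "ax": 0, "ay": 0, "az": 0, "jaw": -1},
    {"x": 0.6, "y": -0.22, "z": 0, "ax": 0, "ay": 0, "az": 0, "jaw": -1},
    {"x": 0.7, "y": -0.26, "z": 0, "ax": 0, "ay": 0, "az": 0, "jaw": -1},
    {"x": 0.8, "y": -0.3, "z": 0, "ax": 0, "ay": 0, "az": 0, "jaw": -1},
    {"x": 0.9, "y": -0.34, "z": 0, "ax": 0, "ay": 0, "az": 0, "jaw": -1},
    {"x": 0.95, "y": -0.36, "z": 0, "ax": 0, "ay": 0, "az": 0, "jaw": -1},
  ],
)

```text
time: 28.0
tool_pos: [550.4, 227.4, 207.3]
tcp_rot: [-3.141, 0.0, 1.334]
contact_force: [0.3, 0.7, -1.1]
grip_width: 13.5
finger_force: 30.0
```

Call:
send_rows(
  rows=[
    {"x": 0.1, "y": -0.03, "z": 0, "ax": 0, "ay": 0, "az": 0, "jaw": -1},
    {"x": 0.2, "y": -0.05, "z": 0, "ax": 0, "ay": 0, "az": 0, "jaw": -1},
    {"x": 0.3, "y": -0.06, "z": 0, "ax": 0, "ay": 0, "az": 0, "jaw": -1},
    {"x": 0.34, "y": -0.067, "z": 0, "ax": 0, "ay": 0, "az": 0, "jaw": -1},
    {"x": 0.34, "y": -0.067, "z": 0.05, "ax": 0, "ay": 0, "az": 0, "jaw": -1},
    {"x": 0.34, "y": -0.067, "z": 0.1, "ax": 0, "ay": 0, "az": 0, "jaw": -1},
    {"x": 0.34, "y": -0.067, "z": 0.15, "ax": 0, "ay": 0, "az": 0, "jaw": -1},
    {"x": 0.34, "y": -0.067, "z": 0.2, "ax": 0, "ay": 0, "az": 0, "jaw": -1},
    {"x": 0.34, "y": -0.067, "z": 0.2, "ax": 0, "ay": 0, "az": 0, "jaw": -1},
    {"x": 0.34, "y": -0.067, "z": 0.2, "ax": 0, "ay": 0, "az": 0, "jaw": -1},
  ],
)

```text
time: 29.25
tool_pos: [553.9, 295.1, 167.6]
tcp_rot: [-3.141, 0.0, 1.332]
contact_force: [0.0, 0.7, -2.2]
grip_width: 13.5
finger_force: 30.0
```

```bash
python3 - <<'E'
from h import *
go(553.5,296,138,76.4)
for n in('top','scene'):
    p,d=cap(n);D=cloud(n,d)
    o=bot.get_obs()['tool_pos'];a=np.radians(-13.6);X=np.array([np.cos(a),np.sin(a)]);Y=np.array([-np.sin(a),np.cos(a)])
    zp=o[2]-18.2+8
    w=(abs(D[...,2]-zp)<6)&(np.hypot(D[...,0]-o[0],D[...,1]-o[1])<110)
    q=D[w][:,:2]-o[:2]; print(n,w.sum(),zp,D[w][:,2].mean(),np.percentile(q@X,[1,99]).round(1),np.percentile(q@Y,[1,99]).round(1),[np.round(v,1) for v in cv2.minAreaRect(q.astype(np.float32))])
save('hov.png',cap('scene')[0][200:330,290:450],4)
E
```

```text
t 29.25 pos [553.9 295.1 167.6] rpy [-180.     0.    76.3] q [0.37 0.58 1.31 0.   1.26 0.61] F [ 0.   0.7 -2.2] w 13.5 30.0
shift [ 0.004 -0.003  0.148] turn [-0.     0.    -0.001]
top 655 157.59896659878413 157.26554898085067 [-52.5  55.7] [-69.6  28.5] [array([ 1.8, -0.4]), array([140.4, 110.2]), np.float64(75.8)]
scene 1049 157.6754017294343 156.9233086552931 [-50.4  59.9] [-67.4  70.5] [array([ 2.6, -0. ]), array([143.4, 116.6]), np.float64(76.0)]
```

View pics/hov.png

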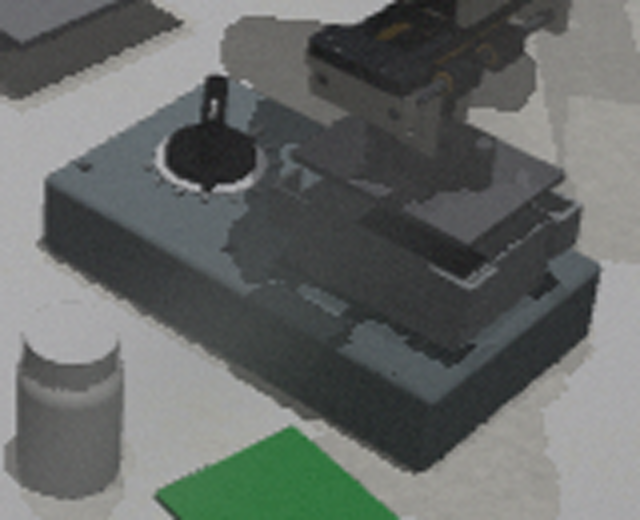

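Call:
send_rows(
  rows=[
    {"x": 0.004, "y": -0.006, "z": 0.02, "ax": 0, "ay": 0, "az": 0, "jaw": -1},
    {"x": 0.004, "y": -0.006, "z": 0.04, "ax": 0, "ay": 0, "az": 0, "jaw": -1},
    {"x": 0.004, "y": -0.006, "z": 0.06, "ax": 0, "ay": 0, "az": 0, "jaw": -1},
    {"x": 0.004, "y": -0.006, "z": 0.08, "ax": 0, "ay": 0, "az": 0, "jaw": -1},
    {"x": 0.004, "y": -0.006, "z": 0.095, "ax": 0, "ay": 0, "az": 0, "jaw": -1},
    {"x": 0.004, "y": -0.006, "z": 0.108, "ax": 0, "ay": 0, "az": 0, "jaw": -1},
    {"x": 0.004, "y": -0.006, "z": 0.12, "ax": 0, "ay": 0, "az": 0, "jaw": -1},
    {"x": 0.004, "y": -0.006, "z": 0.13, "ax": 0, "ay": 0, "az": 0, "jaw": -1},
    {"x": 0.004, "y": -0.006, "z": 0.14, "ax": 0, "ay": 0, "az": 0, "jaw": -1},
    {"x": 0.004, "y": -0.006, "z": 0.143, "ax": 0, "ay": 0, "az": 0, "jaw": -1},
  ],
)

```text
time: 30.65
tool_pos: [552.6, 296.2, 138.6]
tcp_rot: [-3.14, 0.001, 1.333]
contact_force: [0.1, -0.1, -2.1]
grip_width: 13.6
finger_force: 30.0
```

```bash
python3 -c "
from h import *
go(553.5,296,138,76.4)"
```

```text
t 30.65 pos [552.6 296.2 138.6] rpy [-179.9    0.    76.3] q [0.37 0.6  1.35 0.   1.19 0.61] F [ 0.1 -0.1 -2.1] w 13.6 30.0
shift [0.    0.005 0.003] turn [-0.001  0.001 -0.001]
```

Call:
send_rows(
  rows=[
    {"x": 0, "y": 0, "z": 0.004, "ax": 0, "ay": 0, "az": 0, "jaw": -1},
    {"x": 0, "y": 0, "z": 0.004, "ax": 0, "ay": 0, "az": 0, "jaw": -0.4},
    {"x": 0, "y": 0, "z": 0.004, "ax": 0, "ay": 0, "az": 0, "jaw": -0.2},
    {"x": 0, "y": 0, "z": 0.004, "ax": 0, "ay": 0, "az": 0, "jaw": -0.2},
    {"x": 0, "y": 0, "z": 0.004, "ax": 0, "ay": 0, "az": 0, "jaw": -0.2},
    {"x": 0, "y": 0, "z": -0.05, "ax": 0, "ay": 0, "az": 0, "jaw": -0.2},
    {"x": 0, "y": 0, "z": -0.15, "ax": 0, "ay": 0, "az": 0, "jaw": -0.2},
    {"x": 0, "y": 0, "z": -0.3, "ax": 0, "ay": 0, "az": 0, "jaw": -0.2},
    {"x": 0, "y": 0, "z": -0.5, "ax": 0, "ay": 0, "az": 0, "jaw": -0.2},
    {"x": 0, "y": 0, "z": -0.65, "ax": 0, "ay": 0, "az": 0, "jaw": -0.2},
  ],
)

```text
time: 31.9
tool_pos: [553.0, 296.3, 271.6]
tcp_rot: [3.14, -0.001, 1.333]
contact_force: [0.7, 0.3, -0.2]
grip_width: 36.9
finger_force: 0.0
```

Call:
send_rows(
  rows=[
    {"x": -0.2, "y": -0.1, "z": -0.1, "ax": 0, "ay": 0, "az": 0, "jaw": -0.2},
    {"x": -0.4, "y": -0.2, "z": -0.1, "ax": 0, "ay": 0, "az": 0, "jaw": -0.2},
    {"x": -0.6, "y": -0.2, "z": -0.1, "ax": 0, "ay": 0, "az": 0, "jaw": -0.2},
    {"x": -0.8, "y": -0.2, "z": -0.1, "ax": 0, "ay": 0, "az": 0, "jaw": -0.2},
    {"x": -0.99, "y": -0.2, "z": -0.1, "ax": 0, "ay": 0, "az": 0, "jaw": -0.2},
    {"x": -0.99, "y": -0.2, "z": -0.1, "ax": 0, "ay": 0, "az": 0, "jaw": -0.2},
    {"x": -0.99, "y": -0.2, "z": -0.1, "ax": 0, "ay": 0, "az": 0, "jaw": -0.2},
    {"x": -0.99, "y": -0.2, "z": -0.1, "ax": 0, "ay": 0, "az": 0, "jaw": -0.2},
    {"x": -0.99, "y": -0.2, "z": -0.1, "ax": 0, "ay": 0, "az": 0, "jaw": -0.2},
    {"x": -0.99, "y": -0.2, "z": -0.1, "ax": 0, "ay": 0, "az": 0, "jaw": -0.2},
  ],
)

```text
time: 33.15
tool_pos: [467.2, 113.7, 288.8]
tcp_rot: [-3.14, 0.001, 1.333]
contact_force: [0.1, 0.3, 0.4]
grip_width: 36.5
finger_force: 0.0
```

```bash
python3 - <<'E'
from h import *
go(553.5,296,138,76.4)
for n in('top','scene'):
    p,d=cap(n);D=cloud(n,d);c=np.array([552.5,296.4])
    w=(abs(D[...,2]-128)<3.5)&(np.hypot(D[...,0]-c[0],D[...,1]-c[1])<95)
    q=D[w];r=cv2.minAreaRect(q[:,:2].astype(np.float32));A=np.c_[q[:,:2]-c,np.ones(len(q))]
    print(n,w.sum(),[np.round(v,1) for v in r],'plane',np.linalg.lstsq(A,q[:,2],rcond=None)[0].round(3))
    k=(D[...,2]>149)&(D[...,2]<168)&(np.hypot(D[...,0]-c[0],D[...,1]-c[1])<70);h=D[k];print('handle',len(h),h.mean(0).round(1))
    b=D[(D[...,2]>108)&(D[...,2]<130)&(np.hypot(D[...,0]-512,D[...,1]-121)<40)]
    if len(b)>20: v=np.linalg.svd(b[:,:2]-b[:,:2].mean(0),full_matrices=False)[2][0];print('dial',np.degrees(np.arctan2(v[1],v[0]))%180)
save('end.png',p[180:340,270:450],4)
E
```

```text
t 33.15 pos [467.2 113.7 288.8] rpy [-179.9    0.    76.4] q [ 0.08  0.22  1.52 -0.    1.4   0.32] F [0.1 0.3 0.4] w 36.5 0.0
shift [0.988 0.206 0.753] turn [-0.001  0.001 -0.   ]
top 428 [array([555. , 301.4]), array([149.3, 127.7]), np.float64(76.7)] plane [-5.00000e-03 -2.00000e-03  1.28179e+02]
handle 29 [561.8 330.3 162.2]
dial 173.24841926544292
scene 1137 [array([556.2, 295.1]), array([162. , 131.6]), np.float64(77.7)] plane [1.00000e-03 0.00000e+00 1.27693e+02]
handle 214 [559.9 298.6 159.1]
dial 23.078315302941203
```

View pics/end.png

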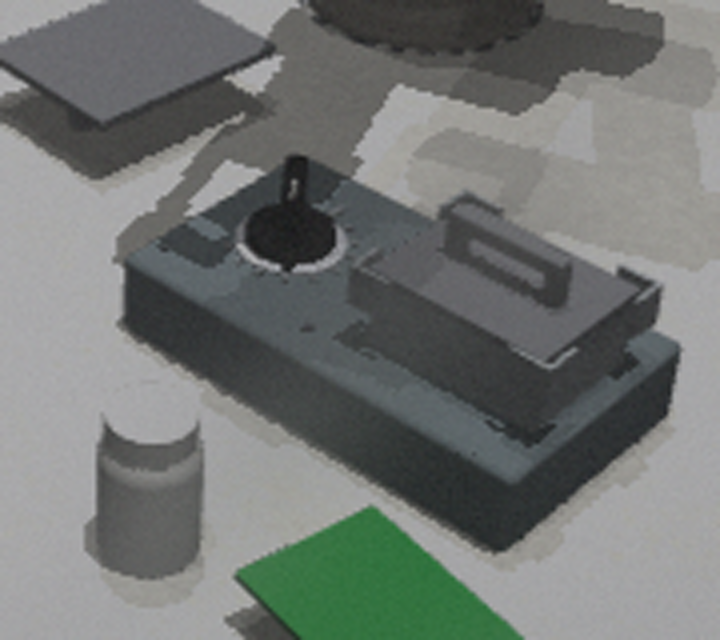

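The lid lies flat between the guides, handle up at (510,250). Its top is at 128 mm with no slope. The dial bar stands at 23° in the scene view, which is position 6; the arm partly hides it in the top view, so that reading doesn't count. I'm handing the job in.

```bash
python3 -c "
from plant import bot
print(bot.close_job())"
```

```text
the job is handed in; nothing more can be done
None
```

I set the dial to 6, laid the lid flat on the bench and let go, then set it home on the hopper, and handed the job in at about 33 s. The last images showed the lid flat between the guides and the dial at 6, but the hand-in returned no verdict.

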